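# Set up the talk desk: quick-couple the microphones and open them

## Task

Get the recording desk ready for the speakers: before any plug goes in, turn the console's selector to mute; then fit every microphone that lies on the desk into a desk stand of its own - draw the coupler's brass sleeve right back until it stays, push the plug home so that the sleeve springs forward and locks it. When all are locked, and not before, turn the selector to the mark with as many dots as there are microphones fitted, and let go. A stand left over keeps its sleeve forward, and the mug, headphones and other things on the desk stay where they are.

Things in the scene. Friction and masses are not known exactly. Their poses are not given: they have to be found in the camera images.
- mic_1: microphone lying on the desk, or absent: square aluminium body 34 x 34 x 100 mm, round dark grille (31 mm across, 33 mm long) at its -x end, round steel plug (22 mm across, 40 mm long, nose chamfered to 19 mm, groove) at its +x end. Origin: centre of the square body on the long axis, 17 mm above the desk when lying; the plug ends 90 mm along +x
- mic_2: microphone like mic_1, or absent. 0.22 kg; all four sides are alike, so the plug may go in at any roll; grip it across the square body
- mic_3: microphone like mic_1, or absent
- stand_a: desk stand, fixed: round base (110 mm, 18 mm thick), thin post, and at 100 mm above the desk a level quick coupler. Origin: on the desk under the post; +x is the way a plug goes in. Mouth centre at x = -80 mm, z = 100 mm, bore 23.4 mm wide, flared to 29 mm at the mouth. Post head: block 44 x 36 x 40 mm centred at x = 0, z = 100 mm; nothing is higher than 121 mm. Takes one microphone
- stand_a_home (a point): where the centre of a microphone's body lies when its plug is home and locked: x = -132 mm, z = 100 mm in the stand's frame (plug end 38 mm inside the mouth). A locked plug has 2 mm of play either way along the axis and may droop up to 6 degrees, its centre then up to 8 mm low
- stand_b: desk stand, fixed: round base (110 mm, 18 mm thick), thin post, and at 100 mm above the desk a level quick coupler. Origin: on the desk under the post; +x is the way a plug goes in. Mouth centre at x = -80 mm, z = 100 mm, bore 23.4 mm wide, flared to 29 mm at the mouth. Post head: block 44 x 36 x 40 mm centred at x = 0, z = 100 mm; nothing is higher than 121 mm. Takes one microphone
- stand_b_home (a point): where the centre of a microphone's body lies when its plug is home and locked: x = -132 mm, z = 100 mm in the stand's frame (plug end 38 mm inside the mouth). A locked plug has 2 mm of play either way along the axis and may droop up to 6 degrees, its centre then up to 8 mm low
- stand_c: desk stand, fixed: round base (110 mm, 18 mm thick), thin post, and at 100 mm above the desk a level quick coupler. Origin: on the desk under the post; +x is the way a plug goes in. Mouth centre at x = -80 mm, z = 100 mm, bore 23.4 mm wide, flared to 29 mm at the mouth. Post head: block 44 x 36 x 40 mm centred at x = 0, z = 100 mm; nothing is higher than 121 mm. Takes one microphone
- stand_c_home (a point): where the centre of a microphone's body lies when its plug is home and locked: x = -132 mm, z = 100 mm in the stand's frame (plug end 38 mm inside the mouth). A locked plug has 2 mm of play either way along the axis and may droop up to 6 degrees, its centre then up to 8 mm low
- sleeve_a (a joint): round knurled brass sleeve of the coupler on stand_a (all three are alike), m. 0 = forward: jaws shut, they hold a plug in and keep one out. 0.013 = held back: jaws open. The sleeve is 40 mm across and 36 mm long, its middle at x = -61 mm, z = 100 mm in the stand's frame when forward
- sleeve_b (a joint): round knurled brass sleeve of the coupler on stand_b (all three are alike), m. 0 = forward, 0.013 = held back, 0.0165 = end stop; size as sleeve_a. Drawing it back (the stand's +x, away from the mouth) takes up to 10 N against a spring; past 15 mm a catch drops in behind it and, let go, it stays back by itself at about 13 mm
- sleeve_c (a joint): round knurled brass sleeve of the coupler on stand_c (all three are alike), m. 0 = forward, 0.013 = held back; size as sleeve_a. With the sleeve held back, a plug pushed about 38 mm in works a sprung trip at the bottom of the bore (12 N at most) and the sleeve flies forward and locks it; the plug's own stop is 39.5 mm in
- console: small console, fixed: dark box 125 x 150 x 55 mm high with wooden cheeks. Origin: centre of its underside. Its selector stands 12 mm to -x of the middle; the white marks lie round the knob on the console's +x side. At selector 0 the pointer stands 0.75 rad counter-clockwise of the console's +x, at 1.5 as much clockwise
- selector (a joint): the console's knob, rad, growing clockwise from above, with sprung rest places 0.5 rad apart: 0 = mute (mark: a white bar, the leftmost seen from the robot), 0.5 = one microphone open (one dot), 1.0 = two (two dots), 1.5 = three (three dots). Leaving a place takes about 0.1 N m; let go, the knob snaps to the nearest place. Stops at -0.1 and 1.6
- selector_grip (a point): point to grip, on the knob's axis 83 mm above the desk. The knob is an upright black bar 46 mm long and 14 mm wide, its top 96 mm above the desk, on a round foot 48 mm across whose top is 64 mm above the desk. The frame turns with the knob: +x along the bar, towards its white pointer line
- mug: bystander: white mug, 80 mm across, 95 mm tall, handle to its own +y. Leave it alone
- headphones: bystander: black headphones lying flat, about 190 mm across. Leave it alone
- notebook: bystander: dark blue notebook, 150 x 110 x 14 mm. Leave it alone
- tape_roll: bystander: roll of grey cloth tape standing flat, 100 mm across, 48 mm tall. Leave it alone
- mouse: bystander: black computer mouse, 105 x 60 x 30 mm. Leave it alone
- phone: bystander: black phone lying flat, 150 x 72 x 9 mm. Leave it alone
- pen_pot: bystander: dark steel cup, 72 mm across, 100 mm tall. Leave it alone
There are look-alikes about, which are no part of the job. Leave any purple look-alike of the stand_c alone.

How it is judged:
By the outcome, as a careful person would: the job done as asked, in the order asked, and still so for the second after the job is handed in, with the robot touching nothing.
Of mic_1, mic_2, mic_3 only 2 to 3 are there at a start; the rules pass over those that are not, and their reading is None.
At some moment in a run one of mic_1, mic_2, mic_3 may be knocked a few centimetres aside while the robot is not near it.
Once in a run the grip may slacken for a moment while it holds something.
It also fails if it takes over 210 s, if anything falls off the work surface, if the arm or the gripper's body presses on something with over 40 N, if the wrist force passes 120 N, or if a joint passes its speed limit or range.

## Robot

A 6-joint arm with a two-finger parallel gripper is mounted at the origin on the work surface. World frame = base frame: x ahead of the robot, y to its left, z up, the work surface at z = 0. Lengths are in mm, angles in rad, forces in N, time in s.
With the tool pointing down it reaches from about 275 to 825 mm from the base axis. Payload 5.2 kg.
Tool frame: the origin (TCP) lies at the very end of the fingers, on their centre line; the grasp point (between the pads) lies 19 mm behind it; z points along the fingers, y is the line along which they close (so a half turn about z gives the same grasp; the last joint's range is limited). The gripper opens to 93 mm and grips with 3 to 60 N. Pads are 15 mm wide; open, the fingers measure 128 mm over their backs; the gripper's body (75 mm by 188 mm) begins 65 mm behind the grasp point.
Start: joints at [1.079, 0.259, 1.535, -0, 1.348, -0.203], TCP at [156.619, 527.234, 218.653] pointing down, gripper open.
Joint ranges: [-3.14, 3.14], [-0.91, 2.08], [0.19, 2.58], [-1.22, 4.36], [0.22, 2.71], [-3.12, 3.12]. Speed limits (rad/s): [2.57, 2.57, 3.14, 3.14, 3.14, 3.14].

## Interface

Orientations are given as [roll, pitch, yaw] about the fixed x, y, z axes, in that order (R = Rz(yaw) Ry(pitch) Rx(roll)).
In Python, from bench import robot gives the robot as it stands. The module is installed in compiled form; this text tells all that it offers. Calls block until the motion is done:
- robot.move_ptp(position, orientation): joint-space move of the TCP to a pose.
- robot.move_linear(position, ori=None, speed=150, f_stop=None): straight line of the TCP; ori=None keeps the orientation; speed is the mean speed in mm/s. With f_stop (N) it stops when the force on the tool has changed by that much, and returns True; else False.
- robot.move_j(angles): joint-space move.
- robot.move_gripper(opening): opening from 0.0 (shut) to 1.0 (fully open); the grip force is fixed at half the most; returns when the fingers have stopped.
- robot.sleep(seconds).
- robot.inverse_kinematics(position, orientation): joint angles nearest the present ones, or None.
- robot.get_image(name): name is "scene" or "top" or "wrist"; returns a dict with "img" (420x560x3 uint8, blue, green, red), "fovy" (degrees; the focal length in pixels is half the picture's height over the tangent of half this angle, whatever the lens; pixels are square), "cx", "cy" (the principal point, pixels), "eye" and "orientation" of the camera in the world. Camera axes: x right, y down, z forward; pixel columns grow to the right and rows downward; lengths in mm; the calibration is good to about 2 mm. A picture is of the moment at which its call begins. There is no depth.
A pose or a line that the arm cannot do raises robot.MotionError and nothing moves.
- robot.hand_in(): hands the job in; it is judged then, once.
Readings, each from a call of its own:
- robot.current_t(): time.
- robot.current_qpos(): joint angles.
- robot.current_joint_vel(): joint speeds.
- robot.current_joint_efforts(): joint torques, N m.
- robot.current_tcp_pos(): TCP position.
- robot.current_eef_rot(): TCP orientation.
- robot.current_contact_force(): force on the tool from outside, world axes, zero at the start.
- robot.current_ft_torque(): the same for the moment, N m.
- robot.current_gripper_width(): opening from 0.0 (shut) to 1.0 (fully open).
- robot.current_finger_force(): force on a finger pad.
Only numpy, scipy, OpenCV 4.12 (cv2) and the standard library are available. Lean on these libraries where they do the work, as an engineer would, in place of code of your own. Each camera call takes 0.05 s, during which the arm holds its last target. There are 200 camera calls.

## Working session

There is one attempt and no reset: what is moved stays moved. The work goes in short steps, each a Python script; the robot and the scene stay as the last script left them, time stands still between calls to the robot, and variables do not carry over. Pictures are saved under pics/ and viewed, at most 14 in all, crops included, and the job is handed in when it is done.

```bash
mkdir -p pics; python3 - <<'E'
from bench import robot
import cv2
for n in("scene","top"):
    d=robot.get_image(n); cv2.imwrite(f"pics/{n}0.png",d["img"]); print(n,{k:v for k,v in d.items() if k!="img"})
print(robot.current_t())
E
```

```text
scene {'fovy': 43.26723687700035, 'cx': 272.50776352920235, 'cy': 205.49416851343818, 'eye': array([2069.3991017 ,   57.8916082 , 1472.73620638]), 'orientation': array([-2.30273048, -0.00338488,  1.57049275])}
top {'fovy': 48.30190394014443, 'cx': 276.892788157711, 'cy': 212.84035778361095, 'eye': array([ 418.59777651,   42.00329878, 1488.42429293]), 'orientation': array([-3.07232239,  0.0181795 , -1.57349329])}
0.1
```

View pics/top0.png

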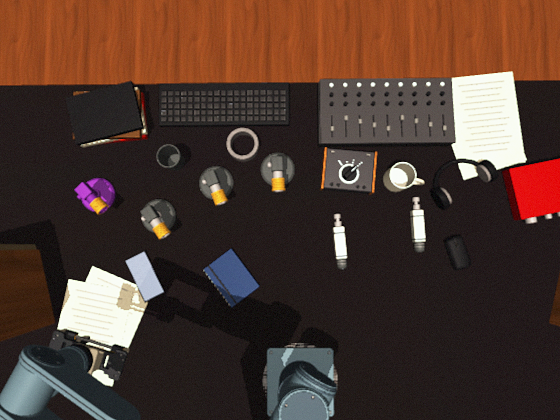

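View pics/scene0.png

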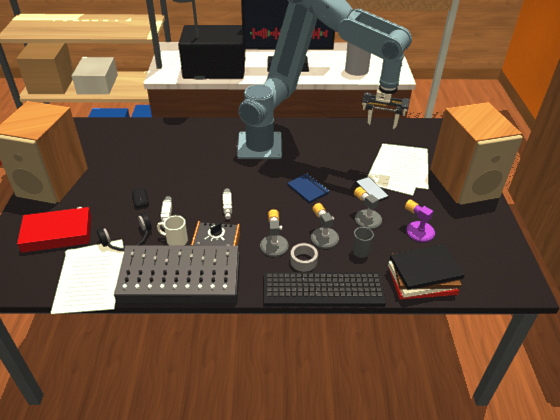

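The top view shows three grey stands with brass sleeves at about (158,217), (216,185) and (278,172). The purple look-alike is at (96,195). Two microphones lie at (340,240) and (418,225), plugs up. The console is at (349,170) with the mug at (400,177). The arm hides the area at the bottom left, so I'll check there once it moves.

```bash
cat > h.py <<'E'
from bench import robot
import numpy as np, cv2
from scipy.spatial.transform import Rotation as Ro
def cast(d,uv,z):
    uv=np.atleast_2d(np.asarray(uv,float)); f=d["img"].shape[0]/2/np.tan(np.radians(d["fovy"])/2)
    r=np.c_[(uv[:,0]-d["cx"])/f,(uv[:,1]-d["cy"])/f,np.ones(len(uv))]
    r=r@Ro.from_euler("xyz",d["orientation"]).as_matrix().T
    return d["eye"]+r*((z-d["eye"][2])/r[:,2])[:,None]
def down(yaw): return [np.pi,0,yaw]   # tool down; tool y axis = world angle yaw-90deg
def blobs(m,amin=20):
    m=cv2.morphologyEx(m.astype(np.uint8)*255,cv2.MORPH_OPEN,np.ones((3,3)))
    c,_=cv2.findContours(m,cv2.RETR_EXTERNAL,cv2.CHAIN_APPROX_NONE)
    return [k for k in c if cv2.contourArea(k)>amin]
def brass(im):
    h=cv2.cvtColor(im,cv2.COLOR_BGR2HSV); return (h[...,0]>12)&(h[...,0]<32)&(h[...,1]>110)&(h[...,2]>110)
def snap(n,name): 
    d=robot.get_image(n); cv2.imwrite(f"pics/{name}.png",d["img"]); return d
E
python3 - <<'E'
from h import *
print(robot.current_eef_rot())
d=robot.get_image("top")
for n,uv,z in [("knob",(349,173),96),("A",(158,230),100),("B",(219,195),100),("C",(279,182),100),("m1",(340,242),17),("m2",(418,227),17)]:
    print(n,cast(d,uv,z).round()[0])
for c in blobs(brass(d["img"])): 
    m=cv2.moments(c); print("brass",m["m10"]/m["m00"],m["m01"]/m["m00"],m["m00"])
k=cast(d,(349,173),96)[0]
robot.move_ptp([k[0]-60,k[1],330],down(0))
w=snap("wrist","w1"); print({k:v for k,v in w.items() if k!="img"}); t=snap("top","top1"); print(robot.current_t())
E
```

```text
[-3.14007918e+00 -3.02129016e-04  2.85276193e+00]
knob [ 634. -149.   96.]
A [465. 421. 100.]
B [569. 240. 100.]
C [607.  60. 100.]
m1 [ 429. -129.   17.]
m2 [ 475. -373.   17.]
brass 160.31164383561645 229.9417808219178 146.0
brass 97.3130081300813 204.43766937669375 123.0
brass 218.33333333333334 196.47517730496455 141.0
brass 277.6848484848485 183.53212121212118 137.5
{'fovy': 70.73832985920919, 'cx': 283.944954040476, 'cy': 211.8548734237895, 'eye': array([ 652.98929556, -148.27434961,  496.3126618 ]), 'orientation': array([ 2.85586606e+00,  1.33933471e-03, -1.56909396e+00])}
3.075
```

View pics/w1.png

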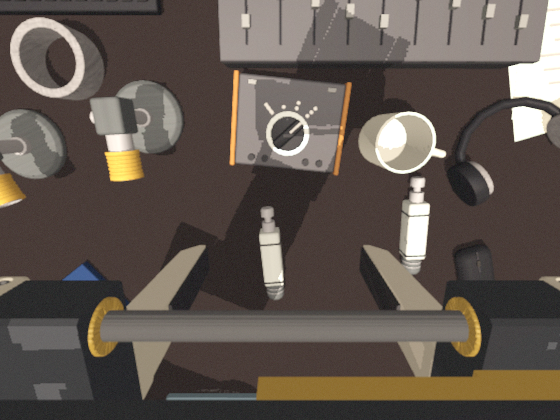

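View pics/top1.png

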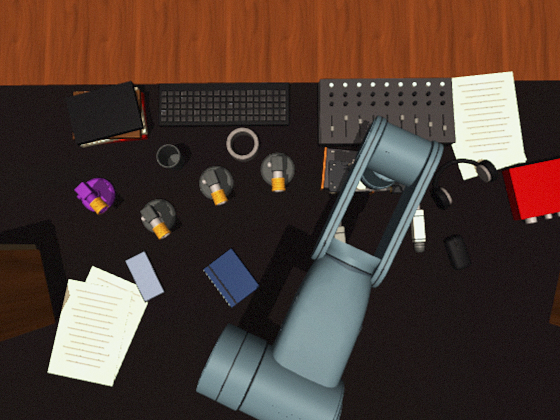

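Only two microphones are there (the bottom left holds paper only). The wrist view shows the knob at (288,132), the mute bar at (268,108), and dot marks at about (284,104), (297,102) and (312,110). An enlarged crop will give the knob's present setting.

```bash
python3 - <<'E'
from h import *
im=cv2.imread("pics/w1.png"); cv2.imwrite("pics/w1c.png",cv2.resize(im[60:185,220:360],None,fx=5,fy=4.8,interpolation=2))
E
```

```text
(no output)
```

View pics/w1c.png

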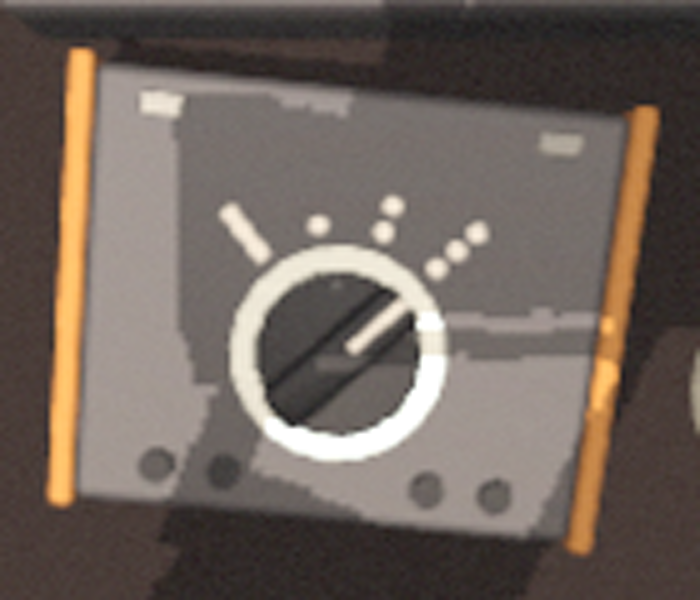

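The pointer stands at the three-dot mark (selector 1.5). I'll measure the knob and console yaw, then turn it to mute.

```bash
cat >> h.py <<'E'
def turn(xy,a0,a1,n=4):
    """grip the knob bar at world angle a0, turn to a1, let go and rise"""
    q=lambda a:robot.inverse_kinematics([*xy,150],down(a))
    off=min((0,np.pi,-np.pi),key=lambda o:max(abs(x[5]) if (x:=q(a+o)) is not None else 9 for a in(a0,a1)))
    robot.move_ptp([*xy,170],down(a0+off)); robot.move_gripper(.5)
    print("stop",robot.move_linear([*xy,68],speed=80,f_stop=15)); robot.move_gripper(0)
    print("w",robot.current_gripper_width()*93,robot.current_contact_force().round(1) if hasattr(robot.current_contact_force(),'round') else robot.current_contact_force())
    for a in np.linspace(a0,a1,n+1)[1:]: robot.move_ptp([*xy,68],down(a+off))
    print("F",robot.current_contact_force(),robot.current_ft_torque(),robot.current_eef_rot())
    robot.move_gripper(.5); robot.move_linear([*xy,170],speed=150)
E
python3 - <<'E'
from h import *
d=dict(img=np.zeros((420,560)),fovy=70.73832985920919,cx=283.944954040476,cy=211.8548734237895,eye=np.array([652.98929556,-148.27434961,496.3126618]),orientation=[2.85586606,1.33933471e-03,-1.56909396])
P=lambda x,y,z:cast(d,(220+x/5,60+y/4.8),z)[0]
k=P(338,353,64); a=P(350,350,96);b=P(408,298,96)
ang=lambda a,b:np.arctan2(b[1]-a[1],b[0]-a[0])
p,q,r,s=P(98,65,55),P(628,118,55),P(80,495,55),P(570,540,55)
print("knob",k.round(1),"ptr",ang(a,b),"ptr from centre",ang(k,b),"edges",ang(q,p)-np.pi/2,ang(s,r)-np.pi/2,"bar",ang(k,P(243,235,55)))
yc=np.mean([ang(q,p),ang(s,r)])-np.pi/2; print(yc,yc-.75)
np.save("knob.npy",[k[0],k[1],yc])
for o in(-np.pi,0,np.pi): print([None if (x:=robot.inverse_kinematics([k[0],k[1],68],down(yc+o+e))) is None else x[5].round(2) if hasattr(x,'__len__') else x for e in(-.75,0,.75)])
turn(k[:2],yc-.75,yc+.75)
robot.move_ptp([k[0]-60,k[1],330],down(0)); w=snap("wrist","w2"); print(robot.current_t())
cv2.imwrite("pics/w2c.png",cv2.resize(w["img"][60:300,200:460],None,fx=2.5,fy=2.4,interpolation=2))
E
```

```text
knob [ 641.3 -152.9   64. ] ptr -0.8322052977470068 ptr from centre -0.8602427926476042 edges -0.09403521683221228 -0.09334346363801949 bar 0.6799010055538417
-0.09368934023511599 -0.843689340235116
[np.float64(-1.13), np.float64(-1.88), np.float64(-2.63)]
[np.float64(2.01), np.float64(1.26), np.float64(0.51)]
[np.float64(-1.13), np.float64(-1.88), np.float64(-2.63)]
stop False
w 13.66739234003538 [-1.  -1.   0.8]
F [-0.56835145  5.75464117  2.44705697] [0.82279691 0.21655086 0.06535687] [-3.14031660e+00 -6.61465028e-04  6.52569793e-01]
10.9917
```

View pics/w2c.png

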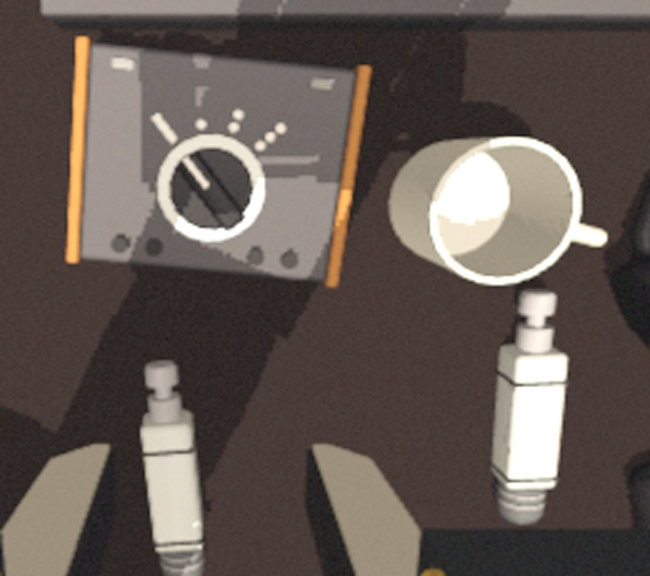

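Mute is set: the pointer lies on the bar mark. Next, a close look at the two nearest grey stands, C at about (607,60) and B at about (569,240). The purple one is well away at the left.

```bash
python3 - <<'E'
from h import *
import pickle
D=[]
for n,x,y in(("C",607,60),("B",569,240)):
    robot.move_ptp([x+40,y,300],down(0)); robot.sleep(.2); d=robot.get_image("wrist"); D.append(d)
    for c in blobs(brass(d["img"]),300):
        r=cv2.minAreaRect(c); print(n,np.round(r[0],1),np.round(r[1],1),r[2],cast(d,r[0],105).round(1))
pickle.dump(D,open("D.pkl","wb"))
cv2.imwrite("pics/CB.png",cv2.resize(np.hstack([d["img"][0:330,130:430] for d in D]),None,fx=1.33,fy=1.33)); print(robot.current_t())
E
```

```text
C [335.5 384.5] [ 29. 371.] 90.0 [[343.3 -20.6 105. ]]
C [376.4 326.5] [59.9 17. ] 84.2894058227539 [[448.  -74.5 105. ]]
C [191.3 326.4] [16.7 59.8] 4.513988018035889 [[448.6 191.7 105. ]]
C [155.  248.6] [30.5 19.4] 59.036251068115234 [[569.7 228.7 105. ]]
C [287.  225.6] [32.8 15.5] 87.39744567871094 [[601.5  54.2 105. ]]
C [375.3 170.8] [16.5 93.9] 10.491477012634277 [[672.1 -53.9 105. ]]
B [335.5 384.5] [ 29. 371.] 90.0 [[306.1 159.5 105. ]]
B [376.6 326.4] [59.9 17.5] 84.14398956298828 [[410.9 105.4 105. ]]
B [191.2 326.4] [16.8 59.8] 4.513988018035889 [[411.4 371.6 105. ]]
B [ 15.3 237.9] [38.7 24.1] 36.469234466552734 [[548.  589.3 105. ]]
B [416.  197.3] [26.6 33.2] 4.573921203613281 [[601.3  72.2 105. ]]
B [502.5 140.4] [29.  99.9] 15.945395469665527 [[670.6 -21.9 105. ]]
B [38.  65.5] [21.3 75.9] 75.96376037597656 [[752.9 511.  105. ]]
13.1583
```

View pics/CB.png

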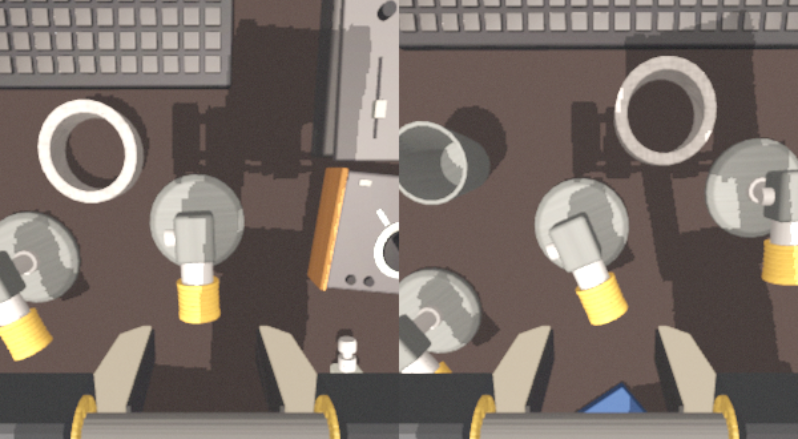

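```bash
python3 - <<'E'
from h import *
import pickle
D=pickle.load(open("D.pkl","rb"))
for n,d,(u,v) in(("C",D[0],(280,225)),("B",D[1],(283,225))):
    im=d["img"]; h=cv2.cvtColor(im,cv2.COLOR_BGR2HSV); print([h[v+k,u].tolist() for k in(-10,-5,0,5,10)])
    m=(h[...,0]>10)&(h[...,0]<36)&(h[...,1]>100)&(h[...,2]>80)
    cs=blobs(m,200); c=min(cs,key=lambda c:np.hypot(*(np.array(cv2.minAreaRect(c)[0])-(u,v))))
    r=cv2.minAreaRect(c); b=cv2.boxPoints(r); W=cast(d,b,100); print(n,np.round(r[0],1),np.round(r[1],1),r[2],cast(d,r[0],105).round(1)); print(W.round(1).tolist(),[np.degrees(np.arctan2(*(W[i-1]-W[i])[1::-1])).round(1) for i in range(4)])
    # base ring: grey-green bright disc
    x0,y0=(278,165) if n=="C" else (269,168)
    g=cv2.medianBlur(cv2.cvtColor(im,cv2.COLOR_BGR2GRAY),5)
    # rays outward from rough centre: first fall to dark
    pts=[]
    for a in np.radians(np.arange(0,360,4)):
        for t in range(22,48):
            x,y=x0+t*np.cos(a),y0+t*np.sin(a)
            if abs(h[int(y),int(x),0]-0)>=0 and g[int(y),int(x)]<75: pts.append((x,y)); break
    pts=np.array(pts,np.float32); W=cast(d,pts,12)[:,:2]
    for _ in range(6):
        A=np.c_[2*W,np.ones(len(W))]; s=np.linalg.lstsq(A,(W**2).sum(1),rcond=None)[0]; R=np.sqrt(s[2]+s[0]**2+s[1]**2)
        e=abs(np.hypot(*(W-s[:2]).T)-R); W=W[e<max(2.5,1.5*np.median(e))]
    s_=cast(d,r[0],105)[0,:2]; v_=s[:2]-s_
    print("base",s[:2].round(1),R.round(1),len(W),"axis deg",np.degrees(np.arctan2(v_[1],v_[0])),"dist",np.hypot(*v_))
E
```

```text
[[30, 111, 255], [27, 134, 255], [27, 131, 255], [27, 135, 255], [30, 117, 255]]
C [279.  225.8] [34.6 31.5] 87.39744567871094 [[601.2  64.5 105. ]]
[[622.0, 85.7, 100.0], [623.8, 45.1, 100.0], [576.1, 42.7, 100.0], [574.1, 84.7, 100.0]] [np.float64(-178.8), np.float64(92.6), np.float64(2.9), np.float64(-87.3)]
base [663.   67.4] 56.4 36 axis deg 2.683401653937631 dist 61.914450627421694
[[30, 107, 255], [30, 111, 255], [30, 101, 255], [30, 111, 255], [30, 95, 255]]
B [289.4 222.7] [33.6 17.1] 66.80140686035156 [[568.1 230.9 105. ]]
[[582.9, 249.5, 100.0], [591.8, 229.3, 100.0], [549.6, 211.7, 100.0], [540.1, 232.4, 100.0]] [np.float64(-158.2), np.float64(113.8), np.float64(22.7), np.float64(-65.4)]
base [629.8 247.1] 53.5 14 axis deg 14.668704952630048 dist 63.713083105882646
```

```bash
python3 - <<'E'
from h import *
import pickle
d=pickle.load(open("D.pkl","rb"))[1]
im=d["img"]; h=cv2.cvtColor(im,cv2.COLOR_BGR2HSV)
m=(h[...,0]>10)&(h[...,0]<36)&(h[...,1]>70)&(h[...,2]>80)
c=min(blobs(m,200),key=lambda c:np.hypot(*(np.array(cv2.minAreaRect(c)[0])-(283,225))))
r=cv2.minAreaRect(c); W=cast(d,cv2.boxPoints(r),100); print(np.round(r[0],1),np.round(r[1],1),cast(d,r[0],105).round(1),[np.degrees(np.arctan2(*(W[i-1]-W[i])[1::-1])).round(1) for i in range(4)])
g=cv2.medianBlur(cv2.cvtColor(im,cv2.COLOR_BGR2GRAY),5)
L=[]
for x0,y0 in((268,168),):
    pts=[]
    for a in np.radians(np.r_[130:410:4]):   # skip sleeve side (down in image ~ 70deg)
        prof=[(t,int(g[int(y0+t*np.sin(a)),int(x0+t*np.cos(a))])) for t in range(28,44)]
        dv=[prof[i][1]-prof[i+2][1] for i in range(len(prof)-2)]; i=int(np.argmax(dv)); t=prof[i][0]+1
        if dv[i]>15: pts.append((x0+t*np.cos(a),y0+t*np.sin(a)))
    W=cast(d,pts,12)[:,:2]; n0=len(W)
    for _ in range(6):
        s=np.linalg.lstsq(np.c_[2*W,np.ones(len(W))],(W**2).sum(1),rcond=None)[0]; R=np.sqrt(s[2]+s[0]**2+s[1]**2)
        e=abs(np.hypot(*(W-s[:2]).T)-R); W=W[e<max(2,1.5*np.median(e))]
    v=s[:2]-cast(d,r[0],105)[0,:2]; print("base",s[:2].round(1),R,n0,len(W),np.degrees(np.arctan2(v[1],v[0])),np.hypot(*v))
E
```

```text
[283.2 225.4] [34.8 33.1] [[564.5 239.  105. ]] [np.float64(-157.4), np.float64(115.4), np.float64(24.2), np.float64(-63.7)]
base [621.1 263.3] 54.23993777975026 70 67 23.226583096463113 61.64292697473885
```

```bash
cat >> h.py <<'E'
S={"C":(663.0,67.4,np.radians(2.7)),"B":(621.1,263.3,np.radians(23.5))}
def sp(s,x,z,dy=0):
    X,Y,a=S[s]; return [X+x*np.cos(a)-dy*np.sin(a),Y+x*np.sin(a)+dy*np.cos(a),z]
def sleeve_see(s):
    X,Y,a=S[s]; p=sp(s,-61,0); robot.move_ptp([p[0]+40,p[1],300],down(0)); robot.sleep(.2); d=robot.get_image("wrist")
    h=cv2.cvtColor(d["img"],cv2.COLOR_BGR2HSV); m=(h[...,0]>10)&(h[...,0]<36)&(h[...,1]>70)&(h[...,2]>80)
    C=[cast(d,cv2.minAreaRect(c)[0],105)[0,:2] for c in blobs(m,300)]
    c=min(C,key=lambda q:np.hypot(*(q-p[:2]))); v=c-[X,Y]
    print("sleeve",s,"along",v@[np.cos(a),np.sin(a)],"lat",v@[-np.sin(a),np.cos(a)]); return d
def draw(s):
    a=S[s][2]
    robot.move_ptp(sp(s,-61,190),down(a)); robot.move_gripper(.75)
    print("stop",robot.move_linear(sp(s,-61,83),speed=100,f_stop=10)); robot.move_gripper(0)
    print("w",robot.current_gripper_width()*93,np.round(robot.current_contact_force(),1))
    print("stop",robot.move_linear(sp(s,-44.5,83),speed=25,f_stop=28),np.round(robot.current_contact_force(),1),np.round(robot.current_tcp_pos()-np.array(sp(s,-61,83)),1))
    robot.move_gripper(.75); robot.move_linear(sp(s,-44.5,190),speed=150)
E
python3 - <<'E'
from h import *
draw("C"); d=sleeve_see("C"); cv2.imwrite("pics/c2.png",d["img"][100:320,130:430]); print(robot.current_t())
E
```

```text
stop False
w 39.67868590444818 [-0.9 -0.5  0.5]
stop False [-4.9  0.6  5.7] [16.   0.9  0.2]
sleeve C along -47.75983630397069 lat -0.06853325016953271
19.55
```

Sleeve C moved back about 14 mm by camera and stayed there. Now B, then measuring the microphones.

```bash
cat >> h.py <<'E'
def mic_see(x,y,name=None):
    """camera above the rough place; returns body centre xy (z=17 axis) and yaw of the +x (plug) direction"""
    robot.move_ptp([x+30,y,300],down(0)); robot.sleep(.2); d=robot.get_image("wrist")
    h=cv2.cvtColor(d["img"],cv2.COLOR_BGR2HSV); m=(h[...,1]<70)&(h[...,2]>95); m[290:]=0
    if name: cv2.imwrite(f"pics/{name}.png",d["img"])
    out=[]
    for c in blobs(m,400):
        r=cv2.minAreaRect(c); W=cast(d,cv2.boxPoints(r),28); e=[np.linalg.norm(W[i]-W[i-1]) for i in(1,2)]
        p=cast(d,r[0],28)[0,:2]; out.append((np.hypot(p[0]-x,p[1]-y),p.round(1).tolist(),np.round(sorted(e),1).tolist(),np.degrees(np.arctan2(*(W[1]-W[0])[1::-1]) if e[0]>e[1] else np.arctan2(*(W[2]-W[1])[1::-1])).round(1)))
    for o in sorted(out)[:3]: print(o)
    return d
E
python3 - <<'E'
from h import *
draw("B"); d=sleeve_see("B")
mic_see(429,-129,"m1"); print(robot.current_t())
E
```

```text
stop False
w 39.601019379344336 [-2.5  4.4  0.6]
stop False [-6.1  2.3  5.3] [13.3  7.4  0.1]
sleeve B along -47.149790841668164 lat 0.44071170165664303
(np.float64(51.16901863136292), [453.2, -174.1], [35.3, 172.1], np.float64(-173.8))
(np.float64(179.54398426023215), [311.1, -264.4], [45.9, 123.7], np.float64(-140.2))
(np.float64(181.27021994250342), [310.0, 7.7], [43.6, 122.6], np.float64(-39.2))
27.3167
```

View pics/m1.png

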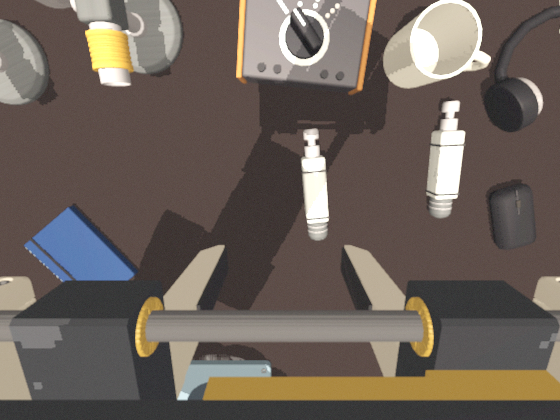

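Sleeve B is held back too. The first microphone now lies at (314,185), plug up, after being knocked about 4 cm aside; the second is at (445,170). I'll take the first to stand B and then the second to C, so no locked microphone is crossed.

```bash
cat >> h.py <<'E'
def pick(x,y,a):
    robot.move_ptp([x,y,130],down(a)); robot.move_gripper(.6)
    print("stop",robot.move_linear([x,y,3],speed=100,f_stop=8)); robot.move_gripper(0)
    print("w",robot.current_gripper_width()*93,robot.current_finger_force()); robot.move_linear([x,y,86],speed=100)
E
python3 - <<'E'
from h import *
a=np.radians(6.2); x,y=453.2-3.5*np.cos(a),-174.1-3.5*np.sin(a)
pick(x,y,a)
robot.move_ptp(sp("B",-190,86),down(S["B"][2])); robot.sleep(.3)
print("w",robot.current_gripper_width()*93,np.round(robot.current_contact_force(),1)); snap("wrist","p1"); print(robot.current_t())
E
```

```text
stop False
w 33.7859969575919 29.977595508098602
w 34.20970919392295 [ 0.8  0.1 -1.9]
33.1333
```

View pics/p1.png

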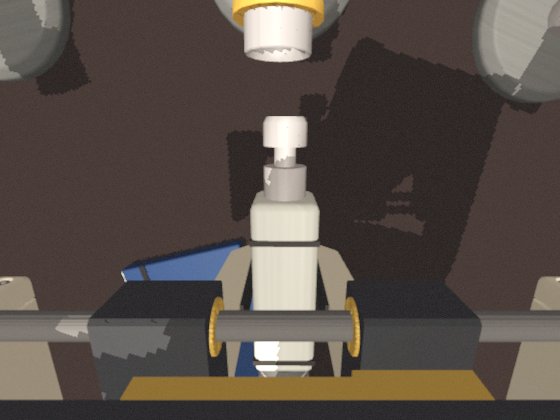

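The plug is at column 285 and the coupler mouth at column 278, so the mouth lies a few mm to the left. I'll compute the lateral offset by ray casting and then insert.

```bash
cat >> h.py <<'E'
def inS(s,p):
    X,Y,a=S[s]; v=np.asarray(p)[:2]-[X,Y]; return np.array([v@[np.cos(a),np.sin(a)],v@[-np.sin(a),np.cos(a)]])
def edges(d,row,u0,w=70,thr=None):
    g=cv2.GaussianBlur(d["img"],(3,3),0)[row,u0-w:u0+w].astype(float).max(1); gr=np.diff(g)
    return u0-w+int(np.argmax(gr[:w]))+.5,u0-w+w+int(np.argmin(gr[w:]))+.5
E
python3 - <<'E'
from h import *
d=robot.get_image("wrist")
print("tcp",inS("B",robot.current_tcp_pos()),robot.current_eef_rot()[2],S["B"][2])
for n,row,u0 in(("mouth",35,278),("mouth",45,278),("sleeve",12,279),("plug",130,285),("plug2",180,285),("body",220,285),("body",240,285)):
    l,r=edges(d,row,u0,45 if n!="sleeve" else 60); print(n,l,r,inS("B",cast(d,((l+r)/2,row),100)[0]).round(1))
E
```

```text
tcp [-189.9795037    -0.50197543] 0.40922892404869704 0.41015237421866746
mouth 243.5 311.5 [-71.7   1.8]
mouth 244.5 311.5 [-75.8   1.6]
sleeve 232.5 323.5 [-62.6   1.5]
plug 262.5 306.5 [-113.5   -1.3]
plug2 264.5 305.5 [-138.6   -1.6]
body 250.5 318.5 [-160.4   -1.3]
body 251.5 316.5 [-172.   -1.]
```

```bash
cat >> h.py <<'E'
def insert(s,dy,z=86,xe=-129.5):
    robot.move_linear(sp(s,-190,z,dy),speed=60)
    r=robot.move_linear(sp(s,xe,z,dy),speed=30,f_stop=25)
    print("stop",r,"at",inS(s,robot.current_tcp_pos()).round(1),np.round(robot.current_contact_force(),1),"w",robot.current_gripper_width()*93,robot.current_t())
E
python3 - <<'E'
from h import *
insert("B",3.0); snap("wrist","p2")
E
```

```text
stop False at [-130.     2.9] [-2.2 -4.3 -1.6] w 33.69060896644097 35.6
```

View pics/p2.png

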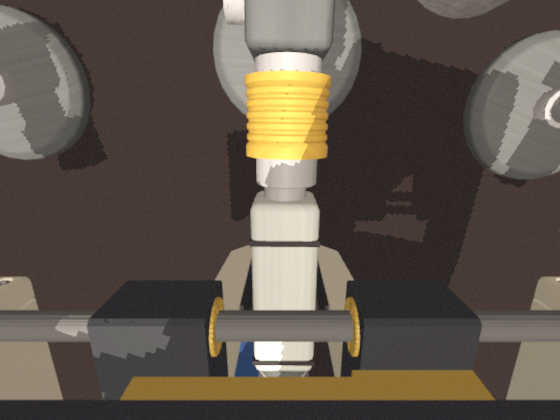

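The plug is in, but the sleeve is still back (gap from mouth row 186 to body row 193, low force), so I'll push on.

```bash
python3 - <<'E'
from h import *
s="B"; r=robot.move_linear(sp(s,-123,86,3),speed=12,f_stop=25)
print("stop",r,"at",inS(s,robot.current_tcp_pos()).round(1),np.round(robot.current_contact_force(),1),robot.current_gripper_width()*93)
robot.sleep(.2); d=snap("wrist","p3")
h=cv2.cvtColor(d["img"],cv2.COLOR_BGR2HSV); m=(h[...,0]>10)&(h[...,0]<36)&(h[...,1]>70)&(h[...,2]>80); m[200:]=0
for c in blobs(m,500): print(cv2.boundingRect(c),inS(s,cast(d,cv2.minAreaRect(c)[0],105)[0]))
print(robot.current_t())
E
```

```text
stop False at [-124.5    2.9] [-5.  -5.7 -0.5] 33.67841354549152
(245, 118, 85, 82) [-61.34453175   1.07832555]
36.5917
```

```bash
python3 - <<'E'
from h import *
s="B"; print("tug",robot.move_linear(sp(s,-131,86,3),speed=12,f_stop=8),inS(s,robot.current_tcp_pos()).round(1))
p=robot.current_tcp_pos(); robot.move_gripper(.6); robot.move_linear([p[0],p[1],200],speed=150)
mic_see(475,-373,"m2"); print(robot.current_t())
E
```

```text
tug True [-126.4    2.7]
(np.float64(15.85427364494074), [459.2, -371.3], [33.8, 104.1], np.float64(-176.4))
(np.float64(66.81826106944038), [541.6, -367.8], [31.6, 59.2], np.float64(-179.5))
(np.float64(162.9880968638274), [357.4, -260.2], [40.9, 104.6], np.float64(-36.7))
40.9
```

View pics/m2.png

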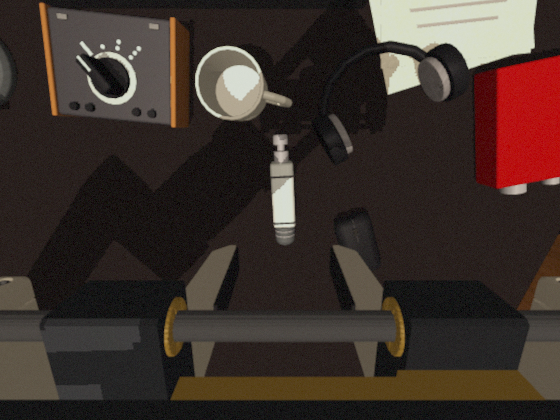

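The tug held, so stand B is locked. The second microphone lies with its plug end at (280,135) and its grille end at (285,245), partly in shadow. I'll use its two ends and the lit-body blob.

```bash
python3 - <<'E'
from h import *
d=robot.get_image("wrist"); im=d["img"]
for row in(170,185,200,215): 
    l,r=edges(d,row,283,22); print(row,l,r,cast(d,((l+r)/2,row),34)[0].round(1))
P,Q=cast(d,(280.5,135),20)[0],cast(d,(285.5,245.5),17)[0]; L=np.hypot(*(P-Q)[:2]); a=np.arctan2(*(P-Q)[1::-1]); c=Q[:2]+83*np.array([np.cos(a),np.sin(a)])
print(P,Q,L,np.degrees(a),c)
E
```

```text
170 269.5 292.5 [ 521.2 -368.    34. ]
185 270.5 293.5 [ 498.9 -369.4   34. ]
200 271.5 293.5 [ 476.  -370.2   34. ]
215 272.5 294.5 [ 452.4 -371.7   34. ]
[ 570.31587727 -367.17226044   20.        ] [ 394.9792444  -374.96318954   17.        ] 175.50963905356804 2.544214036969234 [ 477.89742831 -371.27879295]
```

```bash
python3 - <<'E'
from h import *
a=np.radians(3.1); x,y=476,-370.5
pick(x,y,a); robot.move_linear([400,y,86],speed=150)
print("w",robot.current_gripper_width()*93)
robot.move_ptp([400,0,86],down(a)); robot.move_ptp(sp("C",-190,86),down(S["C"][2])); robot.sleep(.3)
d=snap("wrist","p4"); print("w",robot.current_gripper_width()*93,"tcp",inS("C",robot.current_tcp_pos()).round(1),robot.current_t())
for n,row,u0 in(("mouth",35,278),("mouth",45,278),("sleeve",12,279),("plug",130,285),("plug2",180,285),("body",220,285),("body",240,285)):
    l,r=edges(d,row,u0,45 if n!="sleeve" else 60); print(n,l,r,inS("C",cast(d,((l+r)/2,row),100)[0]).round(1))
E
```

```text
stop False
w 33.70609538190921 29.994760751724243
w 33.68122388516482
w 34.136560419328376 tcp [-190.4   -0.6] 47.625
mouth 247.5 315.5 [-72.2  -0. ]
mouth 247.5 315.5 [-76.2  -0. ]
sleeve 235.5 327.5 [-63.   -0.1]
plug 273.5 295.5 [-114.    -1.4]
plug2 250.5 317.5 [-139.    -1.1]
body 246.5 320.5 [-160.9   -0.8]
body 250.5 317.5 [-172.5   -1.1]
```

View pics/p4.png

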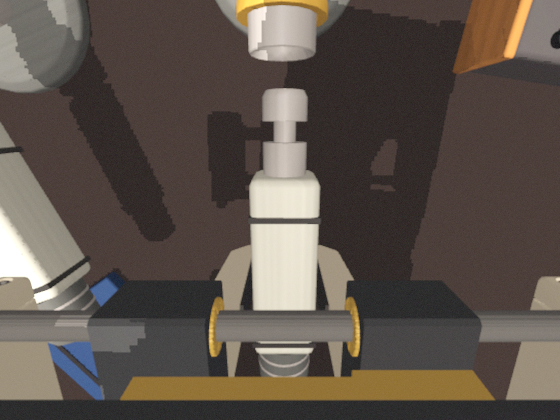

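The plug is at column 285 and the mouth at column 281.5, a 1.3 mm offset. This microphone sits about 11 mm further forward in the grip, so I'll push in steps until the sleeve fires.

```bash
python3 - <<'E'
from h import *
s="C"; dy=1.4; insert(s,dy,xe=-141)
for x in np.arange(-139,-128,1.5):
    r=robot.move_linear(sp(s,x,86,dy),speed=12,f_stop=25); d=robot.get_image("wrist")
    h=cv2.cvtColor(d["img"],cv2.COLOR_BGR2HSV); m=(h[...,0]>10)&(h[...,0]<36)&(h[...,1]>70)&(h[...,2]>80); m[220:]=0; m[:,:200]=0; m[:,370:]=0
    c=max(blobs(m,300),key=cv2.contourArea); q=inS(s,cast(d,cv2.minAreaRect(c)[0],105)[0])[0]
    print(x,r,inS(s,robot.current_tcp_pos()).round(1),np.round(robot.current_contact_force(),1),"sleeve",q.round(1))
    if q<-57 or r: break
if q<-57:
    print("tug",robot.move_linear(sp(s,x-7,86,dy),speed=12,f_stop=8),inS(s,robot.current_tcp_pos()).round(1))
    p=robot.current_tcp_pos(); robot.move_gripper(.6); robot.move_linear([p[0],p[1],200],speed=150)
    robot.move_ptp([400,-300,300],down(0)); snap("top","top5"); snap("scene","scene5")
print(robot.current_t())
E
```

```text
stop False at [-142.     1.2] [-5.1 -3.3  0. ] w 33.8717207726815 49.6583
-139.0 False [-140.4    1.2] [-4.9 -4.5 -0.3] sleeve -47.4
-137.5 False [-138.6    1.2] [-3.8 -3.5 -1.6] sleeve -60.7
tug True [-138.6    1. ]
53.7417
```

```bash
python3 - <<'E'
from h import *
sleeve_see("C"); sleeve_see("B")
kx,ky,yc=np.load("knob.npy"); turn((kx,ky),yc+.75,yc-.25)
robot.move_ptp([kx-60,ky,330],down(0)); w=snap("wrist","w9")
robot.move_ptp([300,-350,350],down(0)); t=snap("top","top9"); print(robot.current_t())
a=cv2.resize(t["img"][80:290,60:480],(400,200)); a=cv2.resize(t["img"][120:280,60:460],None,fx=2,fy=1.75)
b=cv2.resize(w["img"][60:185,40:360],None,fx=2.5,fy=2.5); cv2.imwrite("pics/fin.png",np.vstack([a,b])[:600])
E
```

```text
sleeve C along -61.47059248203392 lat -0.657930750949169
sleeve B along -60.786527860369965 lat 0.13735106891711632
stop False
w 13.5105132834498 [-3.4  2.6  2.7]
F [-3.67895298  4.06083991  4.85890658] [ 0.5793585   0.79884956 -0.02581106] [-3.14139233e+00  1.06926860e-03 -3.37905855e-01]
65.675
```

View pics/fin.png

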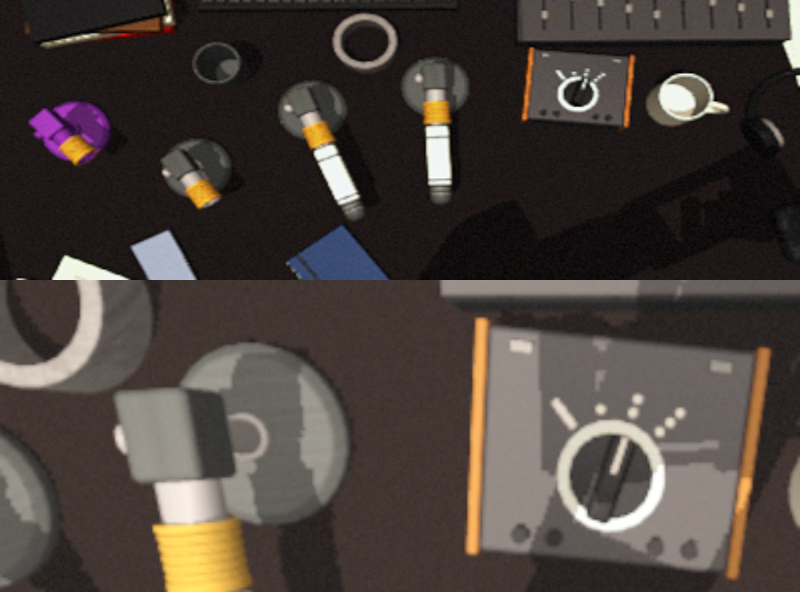

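Both microphones sit in stands B and C with the sleeves forward. The spare stand at (203,190) keeps its sleeve forward, and the pointer at (620,455) is on the two-dot mark. Nothing else has moved.

```bash
python3 -c "
from bench import robot
print(robot.hand_in())"
```

```text
the job is handed in; nothing more can be done
None
```

Job handed in: I muted the console first, locked both microphones found on the desk into stands of their own, then turned the selector to two dots; the spare stand and everything else were left alone.

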